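# Program a circuit board in the press-down jig

### The arm

A 6-joint arm with a two-finger parallel gripper is mounted at the origin on the work surface. World frame = base frame: x ahead of the robot, y to its left, z up, the work surface at z = 0. Lengths are in mm, angles in rad, forces in N, time in s.
With the tool pointing down it reaches from about 275 to 1000 mm from the base axis. Payload 8.4 kg.
Tool frame: the origin (TCP) lies on the centre line of the jaws, within the pads' length; the fingertips stand 25 mm ahead of it and the grasp point (between the pads) lies 6 mm ahead of it; z points along the fingers, x is the direction in which the jaws open and shut, and the axes are right-handed (so a half turn about z gives the same grasp; the last joint's range is limited). The gripper opens to 85 mm and grips with 20 to 120 N. Pads are 22 mm wide; open, the fingers measure 114 mm over their backs; the gripper's body (76 mm by 85 mm) begins 54 mm behind the grasp point. The pads swing forward as they close: fully open they stand 13 mm farther back than shut.
Start: joints at [1.234, 0.353, 1.633, -0, 1.155, -0.002], TCP at [205.361, 590.301, 256.281] pointing down, gripper open.
Joint ranges: [-2.63, 2.63], [-0.92, 2.1], [0.06, 2.66], [-1.3, 4.44], [0, 2.69], [-3.02, 3.02]. Speed limits (rad/s): [2.22, 2.22, 2.79, 3.14, 3.14, 3.14].

### API

Orientations are given as [roll, pitch, yaw] about the fixed x, y, z axes, in that order (R = Rz(yaw) Ry(pitch) Rx(roll)).
In Python, from rig import r gives the robot as it stands. The module is installed in compiled form; this text tells all that it offers.
- The arm moves only by the tool jog_arm, never from a script. Its argument "deltas" is a list of rows, each an object with "gripper": the gripper command: -1 is fully open, 1 is shut, values between are in proportion; "translation": the shift along the world's x, y, z in units of 10 cm (1.0 is 10 cm), a list of three; "dr": the turn, a rotation vector about the world's x, y, z in units of pi/2 rad (1.0 is pi/2 rad), a list of three. In form: [{"gripper": gripper, "translation": [x, y, z], "dr": [wx, wy, wz]}, ...]. A call has 1 to 12 rows; each row shifts and turns the commanded pose from where the row before left it; what a row does not reach is not made up. A row lasts 1/12 s, in which the tool goes at most 41.7 mm and 7.16 degrees, less where a joint would pass 70% of its speed; a pose out of reach is approached as far as the arm can. A call with a number of a shift or a turn outside -1 to 1 is refused whole. A call with a gripper value outside its range is refused whole. The fingers move at their own pace and stop on an object; "squeeze" is the grip in N (left out, the last holds). Time passes only in rows, so rows that do not move let the fingers close. It gives the time, the measured TCP pose, the force and the opening at its end, in the units of the state.
- r.sense(): the state, without advancing time (a new reading comes with each control period).
- r.grab_frame(name): name is "scene" or "top"; returns the picture (384x512x3 uint8, blue, green, red); there is no depth.
- r.calibration(name): a dict with "mtx" (3x3 intrinsics, pixels), "world_from_camera" (4x4, takes a point from camera to world coordinates). Camera axes: x right, y down, z forward; pixel columns grow to the right and rows downward; lengths in mm; the calibration is good to about 2 mm. A picture is of the moment at which its call begins. calibration takes no time and is no camera call.
- r.sign_off(): hands the job in, once; it reports no verdict.
The state is a dict: "clock": time; "qpos": joint angles; "qvel": joint speeds; "joint_efforts": joint torques, N m; "eef_pos": TCP position; "tcp_rot": TCP orientation; "contact_force": force on the tool from outside, world axes, zero at the start; "wrist_torque": the same for the moment, N m; "opening": opening from 0.0 (shut) to 1.0 (fully open).
Only numpy, scipy, OpenCV 4.12 (cv2) and the standard library are available. Lean on these libraries where they do the work, as an engineer would, in place of code of your own. Each camera call takes 0.05 s, during which the arm holds its last target. There are 200 camera calls.

### The job

Two identical press-down programming jigs stand on the desk; only one has a green circuit board in it. From above, press the round knob of the jig with the board straight down, past the soft first stop, on to the firm second stop at the bottom, keep it there for about a second so the board gets programmed, then let it rise fully again. Do not press the empty jig's knob.

Things in the scene. Friction and masses are not known exactly. Their poses are not given: they have to be found in the camera images.
- knob_top (a point): centre of the flat top of the round black push knob (52 mm across, 24 high) of the jig that holds the green board (86 x 112 mm, seen both sides of the arm). z up; 190 mm above the desk when up. Jig: grey base 160 x 140 x 24 mm fixed to the desk; column on its +x side; aluminium arm 40 mm wide, top at 120 mm, the knob's vertical rod passing through it. Jig left or right, turned up to 25 deg.
- ram (a joint): first, soft part of the travel of the knob on the jig with the board: 0 = up, 0.015 m = first stop (pusher meets the board). Takes 2 N at the start to 5 N at the first stop; springs back up when released.
- knob (a joint): second, stiffer part of the travel of the same knob, added to the first (total 27 mm): 0 = not begun, 0.012 m = second stop, where it is solid. It starts to give at about 9 N and takes about 15 N at the second stop; springs back when released.
- spare_knob_top (a point): centre of the knob's flat top on the other, empty jig, built just the same (190 mm above the desk) but with no board: rows of small brass pins on a bare light grey nest show instead. To be left alone.
There are look-alikes about, which are no part of the job. Leave any orange look-alike of the part that bears knob_top alone.

How it is judged:
By the outcome, as a careful person would: the job done as asked, in the order asked, and still so for the second after the job is handed in, with the robot touching nothing.
It also fails if it takes over 32 s, if anything falls off the work surface, if the arm or the gripper's body presses on something with over 40 N, if the wrist force passes 120 N, or if a joint passes its speed limit or range.

## Working session

There is one attempt and no reset: what is moved stays moved. The work goes in short steps, Python scripts to look and compute and a tool call to move; the robot and the scene stay as the last step left them, time stands still between calls to the robot, and variables do not carry over. Pictures are saved under pics/ and viewed, about 8 in all and at most 12, crops included, and the job is handed in when it is done.

Besides the shell and the picture viewer there is one more tool, called after ">>>" as a command line: name --argument value ..., lists and objects as JSON in quotes. jog_arm: Moves the arm, as the interface text tells. Shifts and turns lie within -1 to 1; 1 stands for 10 cm of shift or pi/2 rad of turn. Its arguments: {"type":"object","properties":{"deltas":{"type":"array"},"squeeze":{"type":"number"}},"required":["deltas"]}

```bash
mkdir -p pics; python3 - <<'E'
from rig import r
import cv2
for n in("scene","top"):
    cv2.imwrite(f"pics/{n}0.png",r.grab_frame(n)); c=r.calibration(n); print(n,c["mtx"].round(1).tolist(),c["world_from_camera"].round(3).tolist())
s=r.sense(); print(s["clock"],s["eef_pos"],s["tcp_rot"],s["contact_force"],s["opening"])
E
```

```text
scene [[481.8, 0.0, 255.0], [0.0, 481.8, 189.4], [0.0, 0.0, 1.0]] [[-0.824, 0.373, -0.426, 940.744], [0.567, 0.542, -0.62, 807.213], [-0.0, -0.753, -0.658, 987.016], [0.0, 0.0, 0.0, 1.0]]
top [[355.7, 0.0, 258.4], [0.0, 355.7, 194.3], [0.0, 0.0, 1.0]] [[-0.023, -0.985, 0.174, 275.271], [-1.0, 0.019, -0.023, 14.43], [0.019, -0.174, -0.985, 964.862], [0.0, 0.0, 0.0, 1.0]]
0.1 [205.22790789 589.91361294 255.61575944] [-3.14155257e+00  1.29242636e-03  1.23596614e+00] [ 0.12721003 -0.43025044 -0.09751276] 0.9967257572648717
```

View pics/scene0.png

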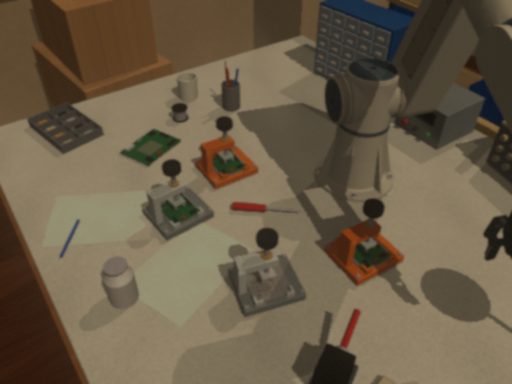

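View pics/top0.png

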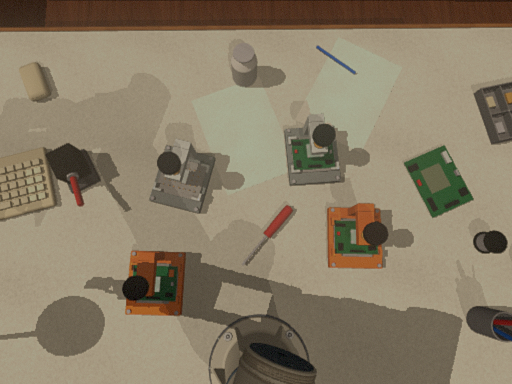

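The scene view shows the grey jig with the board with its knob near (172,167), and the empty jig near (267,238). In the top view these are (323,134) and (168,162). The orange ones are look-alikes. Next I'll enlarge crops of the board jig.

```bash
cat > h.py <<'E'
import numpy as np, cv2
from rig import r
def ray(n,u,v):
    c=r.calibration(n);T=c["world_from_camera"];d=T[:3,:3]@np.linalg.solve(c["mtx"],[u,v,1]);return T[:3,3],d
def at_z(n,u,v,z):
    o,d=ray(n,u,v);return o+d*(z-o[2])/d[2]
def proj(n,p):
    c=r.calibration(n);T=c["world_from_camera"];q=c["mtx"]@(T[:3,:3].T@(np.array(p)-T[:3,3]));return q[:2]/q[2]
E
python3 - <<'E'
from h import *
t=cv2.imread("pics/top0.png")[100:200,270:370]; s=cv2.imread("pics/scene0.png")[145:245,130:230]
f=lambda i:np.clip(cv2.resize(i,(400,400),interpolation=cv2.INTER_CUBIC)*1.6,0,255).astype('uint8')
cv2.imwrite("pics/crop.png",np.hstack([f(t),f(s)]))
print(at_z("top",323,134,190),at_z("scene",172,164,190),at_z("top",168,162,190),at_z("scene",267,235,190))
E
```

```text
[ 549.18468778 -154.71267852  190.        ] [ 548.95544978 -154.64353573  190.        ] [489.19043479 196.97911269 190.        ] [491.17698377 201.04775943 190.        ]
```

View pics/crop.png

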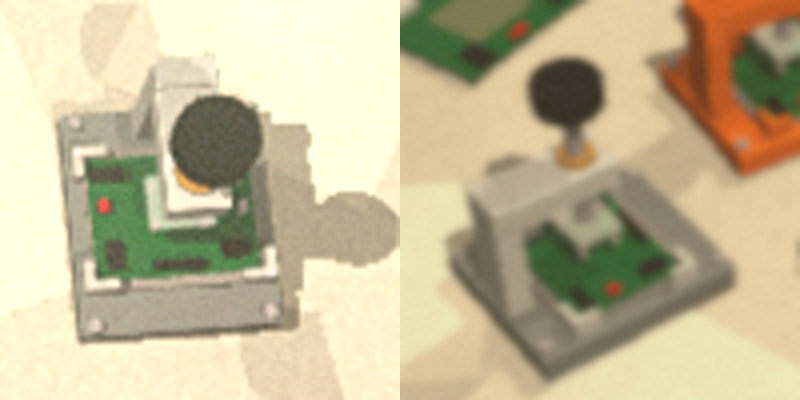

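Both views agree on the knob top at about (548,-156,190). I'll lift, close the gripper and cross over high.

>>> jog_arm --deltas '[{"gripper": 1, "translation": [0, 0, 0.4], "dr": [0, 0, 0]}, {"gripper": 1, "translation": [0, 0, 0.4], "dr": [0, 0, 0]}, {"gripper": 1, "translation": [0.16, -0.35, 0], "dr": [0, 0, 0]}, {"gripper": 1, "translation": [0.16, -0.35, 0], "dr": [0, 0, 0]}, {"gripper": 1, "translation": [0.16, -0.35, 0], "dr": [0, 0, 0]}, {"gripper": 1, "translation": [0.16, -0.35, 0], "dr": [0, 0, 0]}, {"gripper": 1, "translation": [0.16, -0.35, 0], "dr": [0, 0, 0]}, {"gripper": 1, "translation": [0.16, -0.35, 0], "dr": [0, 0, 0]}, {"gripper": 1, "translation": [0.16, -0.35, 0], "dr": [0, 0, 0]}, {"gripper": 1, "translation": [0.16, -0.35, 0], "dr": [0, 0, 0]}, {"gripper": 1, "translation": [0.16, -0.35, 0], "dr": [0, 0, 0]}, {"gripper": 1, "translation": [0.16, -0.35, 0], "dr": [0, 0, 0]}]' --squeeze 20

```text
clock: 1.1
eef_pos: [365.5, 238.5, 336.2]
tcp_rot: [3.142, 0.0, 1.236]
contact_force: [0.5, 0.2, -0.0]
opening: 0.0
```

>>> jog_arm --deltas '[{"gripper": 1, "translation": [0.16, -0.35, 0], "dr": [0, 0, 0]}, {"gripper": 1, "translation": [0.16, -0.35, 0], "dr": [0, 0, 0]}, {"gripper": 1, "translation": [0.16, -0.35, 0], "dr": [0, 0, 0]}, {"gripper": 1, "translation": [0.16, -0.35, 0], "dr": [0, 0, 0]}, {"gripper": 1, "translation": [0.16, -0.35, 0], "dr": [0, 0, 0]}, {"gripper": 1, "translation": [0.16, -0.35, 0], "dr": [0, 0, 0]}, {"gripper": 1, "translation": [0.16, -0.35, 0], "dr": [0, 0, 0]}, {"gripper": 1, "translation": [0.16, -0.35, 0], "dr": [0, 0, 0]}, {"gripper": 1, "translation": [0.16, -0.35, 0], "dr": [0, 0, 0]}, {"gripper": 1, "translation": [0.16, -0.35, 0], "dr": [0, 0, 0]}, {"gripper": 1, "translation": [0, 0, 0], "dr": [0, 0, 0]}, {"gripper": 1, "translation": [0, 0, 0], "dr": [0, 0, 0]}]'

```text
clock: 2.1
eef_pos: [525.5, -111.3, 335.5]
tcp_rot: [-3.14, 0.0, 1.233]
contact_force: [-0.4, 0.6, -0.6]
opening: -0.0
```

>>> jog_arm --deltas '[{"gripper": 1, "translation": [0.12, -0.22, -0.2], "dr": [0, 0, 0]}, {"gripper": 1, "translation": [0.11, -0.23, -0.25], "dr": [0, 0, 0]}, {"gripper": 1, "translation": [0, 0, -0.3], "dr": [0, 0, 0]}, {"gripper": 1, "translation": [0, 0, -0.1], "dr": [0, 0, 0]}, {"gripper": 1, "translation": [0, 0, 0], "dr": [0, 0, 0]}, {"gripper": 1, "translation": [0, 0, 0], "dr": [0, 0, 0]}]'

```text
clock: 2.6
eef_pos: [548.0, -153.5, 251.6]
tcp_rot: [-3.14, -0.0, 1.237]
contact_force: [-0.3, -0.1, 1.0]
opening: -0.005
```

```bash
python3 - <<'E'
from h import *
t0=r.grab_frame("top");s0=r.grab_frame("scene")
s=r.sense();p=s["eef_pos"];print(s["clock"],p,s["contact_force"])
tip=p-[0,0,25]
for n in("top","scene"):print(n,"tip",proj(n,tip).round(),"knob",proj(n,[548,-156,190]).round(1),"ctr",proj(n,[548,-156,178]).round(1))
f=lambda i:np.clip(cv2.resize(i,(400,400),interpolation=cv2.INTER_CUBIC)*1.8,0,255).astype('uint8')
cv2.imwrite("pics/crop2.png",np.hstack([f(t0[80:180,270:370]),f(s0[105:205,120:220])]))
E
```

```text
2.7 [ 549.01918247 -154.01511733  253.117714  ] [-0.37684619  0.0197816   0.6630143 ]
top tip [326. 128.] knob [323.6 134.5] ctr [322.6 136.2]
scene tip [170. 153.] knob [172.1 163.6] ctr [172.6 167.1]
```

View pics/crop2.png

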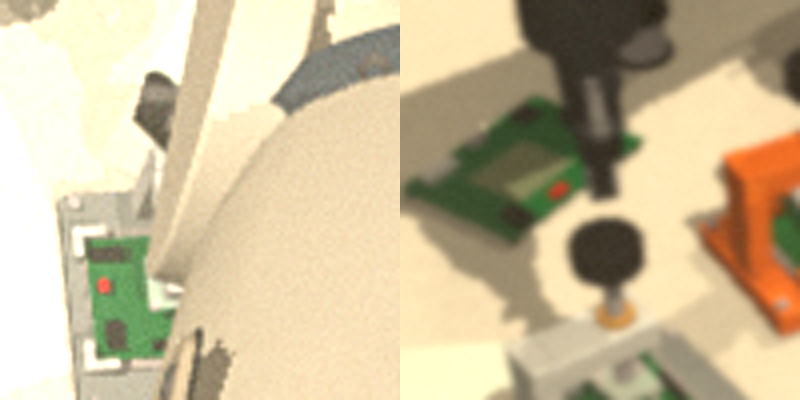

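The scene crop shows the shut fingertips at image (170.5,154), right where the model puts them. The knob is directly below, centred at (172,168). I'll descend to touch, then press in steps.

>>> jog_arm --deltas '[{"gripper": 1, "translation": [0, -0.02, -0.15], "dr": [0, 0, 0]}, {"gripper": 1, "translation": [0, 0, -0.15], "dr": [0, 0, 0]}, {"gripper": 1, "translation": [0, 0, -0.05], "dr": [0, 0, 0]}, {"gripper": 1, "translation": [0, 0, -0.05], "dr": [0, 0, 0]}, {"gripper": 1, "translation": [0, 0, -0.04], "dr": [0, 0, 0]}, {"gripper": 1, "translation": [0, 0, 0], "dr": [0, 0, 0]}, {"gripper": 1, "translation": [0, 0, 0], "dr": [0, 0, 0]}]'

```text
clock: 3.28
eef_pos: [548.6, -156.4, 208.1]
tcp_rot: [3.141, -0.0, 1.236]
contact_force: [-1.6, 3.1, 3.9]
opening: -0.003
```

>>> jog_arm --deltas '[{"gripper": 1, "translation": [0, 0, -0.04], "dr": [0, 0, 0]}, {"gripper": 1, "translation": [0, 0, -0.04], "dr": [0, 0, 0]}, {"gripper": 1, "translation": [0, 0, -0.02], "dr": [0, 0, 0]}, {"gripper": 1, "translation": [0, 0, -0.02], "dr": [0, 0, 0]}, {"gripper": 1, "translation": [0, 0, 0], "dr": [0, 0, 0]}, {"gripper": 1, "translation": [0, 0, 0], "dr": [0, 0, 0]}]'

```text
clock: 3.78
eef_pos: [549.0, -156.7, 196.4]
tcp_rot: [3.14, -0.0, 1.236]
contact_force: [-3.2, 2.0, 9.9]
opening: -0.003
```

>>> jog_arm --deltas '[{"gripper": 1, "translation": [0, 0, -0.02], "dr": [0, 0, 0]}, {"gripper": 1, "translation": [0, 0, -0.02], "dr": [0, 0, 0]}, {"gripper": 1, "translation": [0, 0, -0.02], "dr": [0, 0, 0]}, {"gripper": 1, "translation": [0, 0, 0], "dr": [0, 0, 0]}, {"gripper": 1, "translation": [0, 0, 0], "dr": [0, 0, 0]}]'

```text
clock: 4.2
eef_pos: [549.0, -156.7, 190.7]
tcp_rot: [3.14, -0.0, 1.236]
contact_force: [-4.0, 2.7, 13.6]
opening: 0.004
```

Near the bottom. I'll go down in 1 mm steps until the force climbs sharply.

>>> jog_arm --deltas '[{"gripper": 1, "translation": [0, 0, -0.01], "dr": [0, 0, 0]}, {"gripper": 1, "translation": [0, 0, -0.01], "dr": [0, 0, 0]}, {"gripper": 1, "translation": [0, 0, -0.01], "dr": [0, 0, 0]}, {"gripper": 1, "translation": [0, 0, 0], "dr": [0, 0, 0]}]'

```text
clock: 4.53
eef_pos: [549.0, -156.7, 188.0]
tcp_rot: [3.14, -0.0, 1.236]
contact_force: [-5.0, 2.3, 15.1]
opening: 0.001
```

>>> jog_arm --deltas '[{"gripper": 1, "translation": [0, 0, -0.01], "dr": [0, 0, 0]}, {"gripper": 1, "translation": [0, 0, 0], "dr": [0, 0, 0]}, {"gripper": 1, "translation": [0, 0, 0], "dr": [0, 0, 0]}]'

```text
clock: 4.78
eef_pos: [549.2, -156.7, 187.9]
tcp_rot: [3.139, -0.0, 1.236]
contact_force: [-7.1, 4.3, 24.2]
opening: 0.001
```

It's solid now: the TCP held at 188 mm and the force jumped to 24 N. I'll hold for about a second.

>>> jog_arm --deltas '[{"gripper": 1, "translation": [0, 0, 0], "dr": [0, 0, 0]}, {"gripper": 1, "translation": [0, 0, 0], "dr": [0, 0, 0]}, {"gripper": 1, "translation": [0, 0, 0], "dr": [0, 0, 0]}, {"gripper": 1, "translation": [0, 0, 0], "dr": [0, 0, 0]}, {"gripper": 1, "translation": [0, 0, 0], "dr": [0, 0, 0]}, {"gripper": 1, "translation": [0, 0, 0], "dr": [0, 0, 0]}, {"gripper": 1, "translation": [0, 0, 0], "dr": [0, 0, 0]}, {"gripper": 1, "translation": [0, 0, 0], "dr": [0, 0, 0]}, {"gripper": 1, "translation": [0, 0, 0], "dr": [0, 0, 0]}, {"gripper": 1, "translation": [0, 0, 0], "dr": [0, 0, 0]}, {"gripper": 1, "translation": [0, 0, 0], "dr": [0, 0, 0]}, {"gripper": 1, "translation": [0, 0, 0], "dr": [0, 0, 0]}]'

```text
clock: 5.78
eef_pos: [549.2, -156.8, 187.9]
tcp_rot: [3.139, -0.0, 1.236]
contact_force: [-7.5, 4.7, 23.8]
opening: -0.001
```

>>> jog_arm --deltas '[{"gripper": 1, "translation": [0, 0, 0.06], "dr": [0, 0, 0]}, {"gripper": 1, "translation": [0, 0, 0.08], "dr": [0, 0, 0]}, {"gripper": 1, "translation": [0, 0, 0.08], "dr": [0, 0, 0]}, {"gripper": 1, "translation": [0, 0, 0.1], "dr": [0, 0, 0]}, {"gripper": 1, "translation": [0, 0, 0.2], "dr": [0, 0, 0]}, {"gripper": 1, "translation": [0, 0, 0.3], "dr": [0, 0, 0]}, {"gripper": 1, "translation": [0, 0, 0.3], "dr": [0, 0, 0]}, {"gripper": 1, "translation": [0, 0, 0], "dr": [0, 0, 0]}, {"gripper": 1, "translation": [0, 0, 0], "dr": [0, 0, 0]}, {"gripper": 1, "translation": [0, 0, 0], "dr": [0, 0, 0]}]'

```text
clock: 6.62
eef_pos: [548.1, -156.8, 296.8]
tcp_rot: [-3.141, 0.0, 1.236]
contact_force: [-0.2, -1.5, -0.7]
opening: 0.004
```

```bash
python3 - <<'E'
from h import *
s0=r.grab_frame("scene");s=r.sense();print(s["clock"],s["eef_pos"],s["contact_force"])
f=lambda i:np.clip(cv2.resize(i,(400,400),interpolation=cv2.INTER_CUBIC)*1.8,0,255).astype('uint8')
cv2.imwrite("pics/end.png",np.hstack([f(cv2.imread("pics/scene0.png")[105:205,120:220]),f(s0[105:205,120:220])]))
E
```

```text
6.6667 [ 547.76392061 -156.61498033  296.22616039] [-0.05048133 -0.47797225  0.47821477]
```

View pics/end.png

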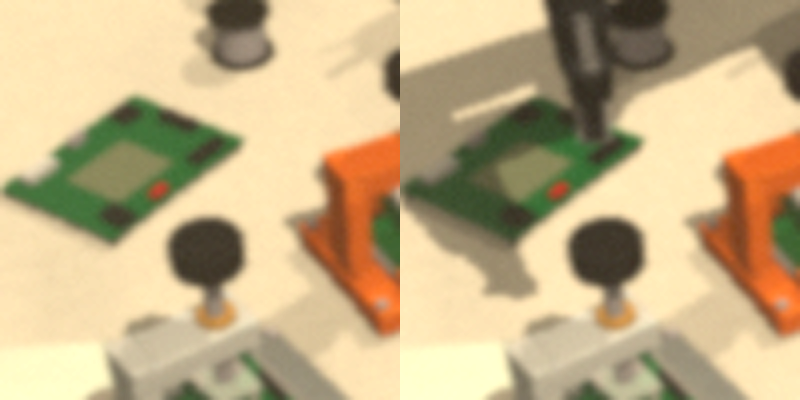

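The knob is back at its starting height, at crop (207,252) in both the before and after pictures. The arm is clear of it.

```bash
python3 -c "
from rig import r
print(r.sign_off())"
```

```text
the job is handed in; nothing more can be done
None
```

I pressed the knob of the grey jig holding the green board, at about (548, -156) mm, with the shut fingertips. I took it past the soft first stop to the solid second stop and let it rise again.

- **Press:** The force was about 10 N at 19 mm of travel and 15 N at 27 mm. One more millimetre commanded gave no movement, and the force rose to 24 N, which I took as the second stop.
- **Hold:** I held it there for a little over 1 s (clock 4.78 to 5.78 s, plus the moment before).
- **Release:** In the last picture the knob is at its starting height. The arm is about 80 mm above it with roughly zero contact force.
- **Other items:** I did not press the empty jig's knob or touch the orange look-alikes.
- **Sideways force:** About 8 N of sideways force showed up during the press, probably friction on the knob, and it went away on release. No check failed.
- **Time:** The job took about 6.7 s of the 32 s allowed.

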